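# Fit the heat sinks to the power boards

## Robot

A 7-joint arm with a two-finger parallel gripper is mounted at the origin on the work surface. World frame = base frame: x ahead of the robot, y to its left, z up, the work surface at z = 0. Lengths are in m, angles in rad, forces in N, time in s.
With the tool pointing down it reaches from about 0.35 to 0.9 m from the base axis. Payload 8.1 kg.
Tool frame: the origin (TCP) lies between the finger pads; the fingertips stand 22 mm ahead of it and the grasp point (between the pads) lies 3 mm ahead of it (arm.tip_reach is the distance from the TCP to the fingertips, in m); z points along the fingers, y is the line along which they close (so a half turn about z gives the same grasp; the last joint's range is limited). The gripper opens to 92 mm and grips with 3 to 60 N. Pads are 19 mm wide; open, the fingers measure 130 mm over their backs; the gripper's body (75 mm by 190 mm) begins 47 mm behind the grasp point.
Start: joints at [1.122, 0.434, 0.025, 1.573, -0.012, 1.134, -0.075], TCP at [0.212, -0.588, 0.249] pointing down, gripper open.
Joint ranges: [-2.62, 2.62], [-0.44, 2.09], [-1.27, 1.32], [0.08, 2.57], [-1.32, 4.46], [0.12, 2], [-2.74, 2.74]. Speed limits (rad/s): [2.22, 2.22, 3.01, 3.01, 3.14, 3.14, 3.14].

## Interface

Orientations are given as a rotation vector (axis times angle).
In Python, from cell import telemetry, vision, job, arm gives the robot as it stands. The module is installed in compiled form; this text tells all that it offers.
- The arm moves only by the shell command python3 -m creep 'ROWS' [FORCE]. ROWS is text: rows parted by semicolons, each of 7 numbers parted by spaces: the finger opening in cm, from 0 to 9.18, then the shift along the tool's x, y, z in cm, then the turn, a rotation vector about the tool's x, y, z in degrees. A call has 1 to 5 rows; each row is the pose to reach, as a shift and turn from the pose commanded when the call began, along the tool's axes at that moment; what a row does not reach only later rows make up. A row lasts 1/8 s, in which the tool goes at most 62.5 mm and 10.7 degrees, less where a joint would pass 70% of its speed; a pose out of reach is approached as far as the arm can. A call with a gripper value outside its range is refused whole. The fingers move at their own pace and stop on an object; FORCE is the grip in N (left out, the last holds). Time passes only in rows, so rows that repeat a pose let the fingers close. It gives the time, the measured TCP pose, the force, the opening and the grip force at its end, in the units of the state.
- telemetry.observe(): the state, without advancing time (a new reading comes with each control period).
- vision.get_image(name): name is "scene" or "top" or "wrist"; returns the picture (420x560x3 uint8, red, green, blue); there is no depth.
- vision.camera_info(name): a dict with "fov_y" (degrees; the focal length in pixels is half the picture's height over the tangent of half this angle, whatever the lens; pixels are square), "cx", "cy" (the principal point, pixels), "extrinsics" (4x4, takes a point from camera to world coordinates). Camera axes: x right, y down, z forward; pixel columns grow to the right and rows downward; lengths in m; the calibration is good to about 2 mm. A picture is of the moment at which its call begins: read the wrist's pose just before it. camera_info takes no time and is no camera call; for the wrist camera it gives the pose at the moment of the call.
- job.sign_off(): hands the job in; it is judged then, once.
The state is a dict: "clock": time; "joints": joint angles; "dq": joint speeds; "joint_efforts": joint torques, N m; "position": TCP position; "ee_rot": TCP orientation; "force": force on the tool from outside, world axes, zero at the start; "ft_torque": the same for the moment, N m; "width": opening from 0.0 (shut) to 1.0 (fully open); "gripper_force": force on a finger pad.
Only numpy, scipy, OpenCV 4.12 (cv2) and the standard library are available. Lean on these libraries where they do the work, as an engineer would, in place of code of your own. Each camera call takes 0.05 s, during which the arm holds its last target. There are 200 camera calls.

## Task

Pick out the three finned aluminium heat sinks from the row of parts and set each one upright, flat on the copper seat inside the black frame of the board whose frame has the same outline: square, oblong or round. Lower them in rather than dropping them, and leave the transformer, the capacitor, the multimeter and the screwdriver where they are.

Things in the scene. Friction and masses are not known exactly. Their poses are not given: they have to be found in the camera images.
- square_sink: bare aluminium heat sink with upright fins, 40 mm tall, flat underside; origin at the centre of its underside, z up. Square outline, 50 by 50 mm, straight fins along its x axis; the sides are parallel to its x and y axes and can be gripped either way; 0.13 kg, varying.
- long_sink: bare aluminium heat sink with upright fins, 40 mm tall, flat underside; origin at the centre of its underside, z up. Oblong outline, 80 mm along its x axis by 40 mm along y, straight fins along x; grip it across the 40 mm; 0.16 kg, varying.
- round_sink: bare aluminium heat sink with upright fins, 40 mm tall, flat underside; origin at the centre of its underside, z up. Round outline, diameter 50 mm, 12 radial fins about a solid core; can be gripped from any side; 0.11 kg, varying.
- square_board: green board in a grey holder, fixed, 120 (x) by 100 mm (y); in its middle a copper seat 10 mm above the bench inside a black frame (walls 4 mm thick, top 18 mm above the bench). Small components along the long edges reach 16 mm. Origin on the bench, below the seat's centre; z up. The opening inside this frame is square, 60 by 60 mm, sides parallel to the body's x and y.
- long_board: green board in a grey holder, fixed, 120 (x) by 100 mm (y); in its middle a copper seat 10 mm above the bench inside a black frame (walls 4 mm thick, top 18 mm above the bench). Small components along the long edges reach 16 mm. Origin on the bench, below the seat's centre; z up. The opening inside this frame is oblong, 90 mm along the body's x by 50 mm along y.
- round_board: green board in a grey holder, fixed, 120 (x) by 100 mm (y); in its middle a copper seat 10 mm above the bench inside a black frame (walls 4 mm thick, top 18 mm above the bench). Small components along the long edges reach 16 mm. Origin on the bench, below the seat's centre; z up. The opening inside this frame is round, diameter 60 mm.
- transformer: loose small transformer, not a heat sink: dark steel core 50 by 18 mm with copper winding, 50 by 44 by 42 mm tall; origin at the centre of its underside.
- capacitor: loose black capacitor can, not a heat sink: diameter 40 mm, 44 mm tall, with two small metal terminals on top (48 mm in all); origin at the centre of its underside.
- multimeter: loose yellow and black hand multimeter lying at the left of the work, 150 by 75 by 41 mm tall; origin at the centre of its underside.
- screwdriver: loose screwdriver lying at the right of the work, 200 mm long, 26 mm tall; origin at the middle of its length, on the bench.
Mind the look-alikes: they are no part of the job. What is shaped like the round_sink but purple is not meant.

How it is judged:
At the end, for the whole second after the job is handed in: Each heat sink rests on the seat of the board with the matching frame: underside within 3 mm of the seat height (10 mm above the bench), centre within 9 mm of the seat's centre, tilt under 0.06 rad, at rest and released (horizontal distance between square_sink and square_board below 0.009 m and z of square_sink in the frame of square_board between 0.007 and 0.013 m and angle between each of square_sink, long_sink, round_sink's own z axis and vertical below 0.06 rad and linear speed of each of square_sink, long_sink, round_sink below 0.02 m/s and contact force between each of square_sink, long_sink, round_sink and the fingers below 0.1 N and horizontal distance between long_sink and long_board below 0.009 m and z of long_sink in the frame of long_board between 0.007 and 0.013 m and horizontal distance between round_sink and round_board below 0.009 m and z of round_sink in the frame of round_board between 0.007 and 0.013 m); the robot touches nothing.
It fails at once if the transformer, capacitor, multimeter or screwdriver is shifted by more than 20 mm (distance of any of transformer, capacitor, multimeter, screwdriver from where it was at the start of the episode above 0.02 m).
It fails at once if a heat sink is dropped (falls faster than 0.6 m/s with no finger on it) ((linear speed of square_sink above 0.6 m/s and contact force between square_sink and the fingers below 0.05 N) or (linear speed of long_sink above 0.6 m/s and contact force between long_sink and the fingers below 0.05 N) or (linear speed of round_sink above 0.6 m/s and contact force between round_sink and the fingers below 0.05 N)).
It also fails if it takes over 80 s, if anything falls off the work surface, if the arm or the gripper's body presses on something with over 40 N, if the wrist force passes 120 N, or if a joint passes its speed limit or range.

## Working session

There is one attempt and no reset: what is moved stays moved. The work goes in short steps, Python scripts to look and compute and a shell command to move; the robot and the scene stay as the last step left them, time stands still between calls to the robot, and variables do not carry over. Pictures are saved under pics/ and viewed, at most 14 in all, crops included, and the job is handed in when it is done.

```bash
mkdir -p pics
python3 - <<'E'
from cell import telemetry, vision, job, arm
import cv2
for n in("top","scene"):
    im=vision.get_image(n); cv2.imwrite(f"pics/{n}0.png",im[:,:,::-1]); c=vision.camera_info(n); print(n,c)
s=telemetry.observe();print(s["clock"],s["position"],s["ee_rot"],s["width"])
E
```

```text
top {'fov_y': 56.34257075336953, 'cx': 280.4825390995972, 'cy': 213.33466558927844, 'extrinsics': array([[-0.02018767, -0.99212906,  0.12358153,  0.3607679 ],
       [-0.99958889,  0.02254582,  0.01771288, -0.00293539],
       [-0.02035971, -0.12317314, -0.99217632,  1.22708556],
       [ 0.        ,  0.        ,  0.        ,  1.        ]])}
scene {'fov_y': 49.211358577901365, 'cx': 274.14574933557134, 'cy': 208.60635547369913, 'extrinsics': array([[-0.19075402,  0.66436267, -0.72265839,  1.35689954],
       [ 0.98160375,  0.13523398, -0.13478076,  0.16842681],
       [ 0.00818467, -0.73507415, -0.67793731,  0.8373669 ],
       [ 0.        ,  0.        ,  0.        ,  1.        ]])}
0.1 [ 0.21162474 -0.58761311  0.24801208] [-3.09339163e+00 -5.40106188e-01  6.42123220e-04] 1.0019715696026243
```

View pics/top0.png

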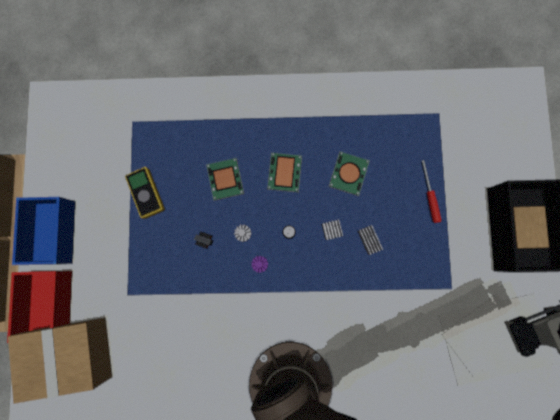

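View pics/scene0.png

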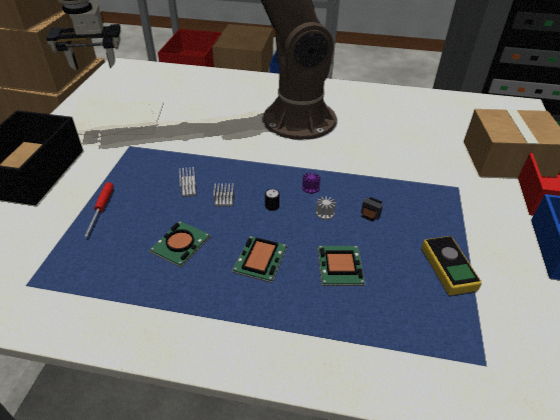

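```bash
cat > h.py <<'E'
import numpy as np, cv2
from scipy.spatial.transform import Rotation as R
from cell import telemetry, vision
def world(info,uv,z,shape=(420,560)):
    f=210/np.tan(np.radians(info["fov_y"]/2)); E=info["extrinsics"]
    uv=np.atleast_2d(np.array(uv,float))
    d=np.c_[(uv-[info["cx"],info["cy"]])/f,np.ones(len(uv))]@E[:3,:3].T
    o=E[:3,3]; return o+d*((z-o[2])/d[:,2])[:,None]
def proj(info,P):
    f=210/np.tan(np.radians(info["fov_y"]/2)); E=info["extrinsics"]
    q=(np.atleast_2d(P)-E[:3,3])@E[:3,:3]; return q[:,:2]/q[:,2:]*f+[info["cx"],info["cy"]]
def snap(name,out,crop=None,k=1):
    info=vision.camera_info(name); im=vision.get_image(name)[:,:,::-1]
    if crop: im=im[crop[2]:crop[3],crop[0]:crop[1]]
    cv2.imwrite(out,cv2.resize(im,None,fx=k,fy=k,interpolation=cv2.INTER_CUBIC)); return info
def rows(target_xyz,yaw_y=None):
    """shift (cm, tool axes) and turn (deg) to TCP target, pointing down, closing axis at angle yaw_y in world"""
    s=telemetry.observe(); A=R.from_rotvec(s["ee_rot"]); p=np.array(s["position"])
    best=None
    y0=A.apply([0,1,0]); 
    if yaw_y is None: yaw_y=np.arctan2(y0[1],y0[0])
    for a in (yaw_y,yaw_y+np.pi):
        y=np.array([np.cos(a),np.sin(a),0]); z=np.array([0,0,-1.]); x=np.cross(y,z)
        T=R.from_matrix(np.c_[x,y,z]); r=(A.inv()*T).as_rotvec(degrees=True)
        if best is None or np.linalg.norm(r)<np.linalg.norm(best): best=r
    print("pos",p.round(4),"yaw",np.degrees(np.arctan2(y0[1],y0[0])).round(1),"shift",(A.inv().apply(np.array(target_xyz)-p)*100).round(2),"turn",best.round(1),"t",s["clock"],"q7",np.round(s["joints"],2))
E
python3 - <<'E'
from h import *
im=cv2.imread("pics/top0.png")[140:280,195:395]
cv2.imwrite("pics/c1.png",cv2.resize(im,None,fx=4,fy=4,interpolation=cv2.INTER_CUBIC))
i=vision.camera_info("wrist");print(i)
T=telemetry.observe();A=np.eye(4);A[:3,:3]=R.from_rotvec(T["ee_rot"]).as_matrix();A[:3,3]=T["position"]
print((np.linalg.inv(A)@i["extrinsics"]).round(3))
E
```

```text
{'fov_y': 67.15531455557584, 'cx': 290.37771301346817, 'cy': 208.03634647387568, 'extrinsics': array([[ 0.33907028, -0.90318895, -0.26321297,  0.28339594],
       [-0.94075582, -0.32645956, -0.09166595, -0.56223296],
       [-0.00313672,  0.27870033, -0.96037299,  0.38482725],
       [ 0.        ,  0.        ,  0.        ,  1.        ]])}
[[ 0.    -0.96  -0.279  0.076]
 [ 1.     0.001 -0.002  0.   ]
 [ 0.002 -0.279  0.96  -0.137]
 [ 0.     0.     0.     1.   ]]
```

View pics/c1.png

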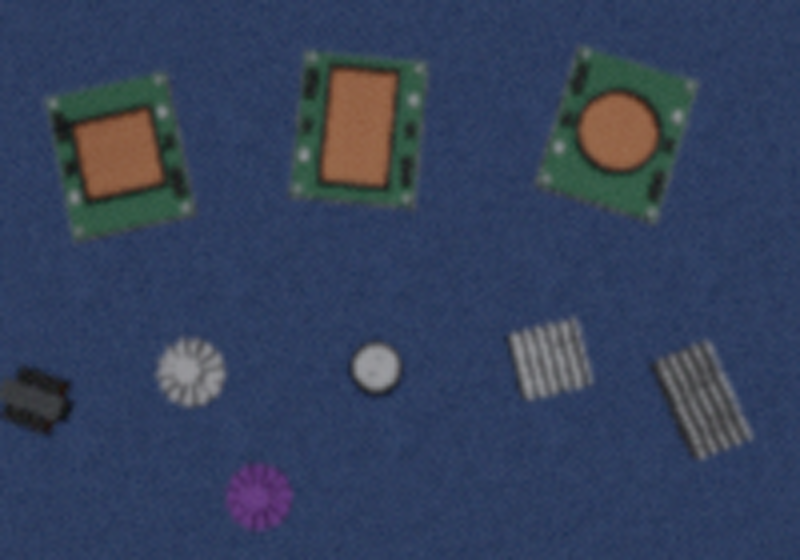

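The top crop shows the boards with seat centres at about (119,153) for square, (359,127) for long and (619,131) for round. The sinks are at (191,372) for round, (552,359) for square and (704,400) for long. The purple look-alike is at (259,497) and the capacitor at (377,368).

Run:
```python
from h import *
i=vision.camera_info("top")
def W(n,pts,z):
    p=(np.array(pts,float)+.5)/4-.5+[195,140]; w=world(i,p,z)
    e=np.diff(np.r_[w,w[:1]],axis=0)[:,:2]
    print(n,w.mean(0).round(4), "r",np.hypot(*w.mean(0)[:2]).round(3),"sides",np.hypot(*e.T).round(4),"ang",np.degrees(np.arctan2(e[:,1],e[:,0])).round(1))
W("sq_seat",[(73,125),(153,107),(165,182),(88,202)],.01)
W("long_seat",[(328,66),(399,72),(389,188),(320,183)],.01)
W("rnd_seat",[(619,131)],.01)
W("board_long",[(306,50),(427,65),(411,206),(292,199)],.008)
W("board_sq",[(48,100),(166,75),(193,211),(77,240)],.008)
W("board_rnd",[(584,46),(698,84),(654,220),(539,184)],.008)
W("rnd_sink",[(191,372)],.04)
W("sq_sink",[(510,332),(577,318),(594,383),(527,400)],.04)
W("long_sink",[(654,362),(711,341),(752,436),(700,460)],.04)
W("cap",[(377,368)],.044)
rows((.45,-.24,.30),None)
```

```text
sq_seat [0.629 0.194 0.01 ] r 0.658 sides [0.0652 0.0616 0.0628 0.0636] ang [ -78.5 -171.4  103.4   10.8]
long_seat [0.6461 0.0038 0.01  ] r 0.646 sides [0.0568 0.0941 0.0546 0.0949] ang [-96.4 173.8  84.4  -4.9]
rnd_seat [ 0.6377 -0.2014  0.01  ] r 0.669 sides [0.] ang [0.]
board_long [0.6445 0.0038 0.008 ] r 0.644 sides [0.0974 0.1148 0.0941 0.1214] ang [-98.7 172.2  85.2  -6.2]
board_sq [0.6277 0.1933 0.008 ] r 0.657 sides [0.0963 0.1127 0.0943 0.1161] ang [ -79.2 -169.4  102.9   11.6]
board_rnd [ 0.6365 -0.2014  0.008 ] r 0.668 sides [0.0949 0.1154 0.0942 0.1177] ang [-110.5  159.9   70.9  -19.7]
rnd_sink [0.4522 0.1352 0.04  ] r 0.472 sides [0.] ang [0.]
sq_sink [ 0.4568 -0.1386  0.04  ] r 0.477 sides [0.052  0.0508 0.0522 0.053 ] ang [ -79.4 -167.6  103.    12.1]
long_sink [ 0.423  -0.2518  0.04  ] r 0.492 sides [0.0461 0.0771 0.0432 0.0806] ang [ -71.1 -159.4  113.3   22.7]
cap [ 0.4519 -0.0061  0.044 ] r 0.452 sides [0.] ang [0.]
pos [ 0.2116 -0.5876  0.248 ] yaw -70.2 shift [ 34.21 -24.63  -5.17] turn [-0.1  0.   0. ] t 0.1 q7 [ 1.12  0.44  0.02  1.57 -0.01  1.13 -0.08]
```

```bash
R='9 31.3 -24.4 0 0 0 1.5'; python3 -m creep '9 31.3 -24.4 0 0 0 1.5;9 31.3 -24.4 0 0 0 1.5;9 31.3 -24.4 0 0 0 1.5;9 31.3 -24.4 0 0 0 1.5;9 31.3 -24.4 0 0 0 1.5'
python3 - <<'E'
from h import *
rows((.423,-.252,.24),np.radians(-68.6))
E
```

```text
clock: 0.72
position: [0.3793, -0.3218, 0.2486]
ee_rot: [3.102, 0.5, -0.0]
force: [0.8, 0.6, -0.6]
width: 0.98
gripper_force: 0.0
pos [ 0.3793 -0.3218  0.2486] yaw -71.7 shift [ 6.35 -5.26  0.86] turn [ 0.   0.  -3.1] t 0.725 q7 [ 0.68  0.23 -0.1   1.87  0.03  1.04 -0.69]
```

```bash
python3 -m creep '9 6.4 -5.3 0 0 0 -3.1;9 6.4 -5.3 0 0 0 -3.1;9 6.4 -5.3 0 0 0 -3.1;9 6.4 -5.3 0 0 0 -3.1'
python3 - <<'E'
from h import *
rows((.423,-.252,.24),np.radians(-68.6))
i=snap("wrist","pics/w1.png"); np.save("w1.npy",i,allow_pickle=True)
print(proj(i,[(.423,-.252,.04)]))
E
```

```text
clock: 1.23
position: [0.4219, -0.2545, 0.2485]
ee_rot: [3.087, 0.581, -0.001]
force: [0.1, 0.3, 0.2]
width: 0.981
gripper_force: 0.0
pos [ 0.4219 -0.2545  0.2485] yaw -68.7 shift [ 0.2  -0.2   0.85] turn [ 0.   0.  -0.1] t 1.225 q7 [ 0.57  0.23 -0.16  1.88  0.04  1.04 -0.81]
[[288.91711497 185.40518042]]
```

View pics/w1.png

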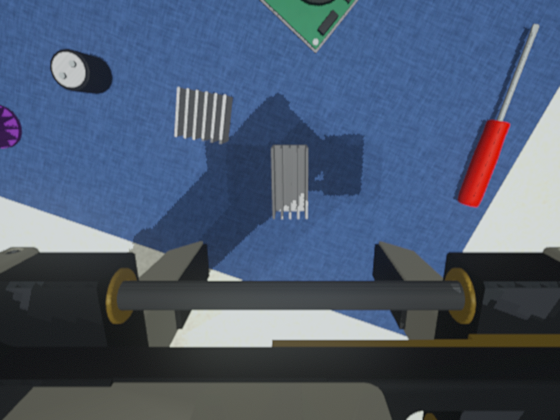

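```bash
cat >> h.py <<'E'
def box(x,y,a,L,Wd,z0=0,z1=.04):
    c,s=np.cos(np.radians(a)),np.sin(np.radians(a))
    return [(x+c*u*L/2-s*v*Wd/2,y+s*u*L/2+c*v*Wd/2,z) for z in(z0,z1) for u,v in((-1,-1),(1,-1),(1,1),(-1,1))]
def overlay(png,info,items,out,crop,k):
    """items: list of 8-point boxes; green = base, red = top"""
    im=cv2.imread(png)[crop[2]:crop[3],crop[0]:crop[1]]; im=cv2.resize(im,None,fx=k,fy=k,interpolation=cv2.INTER_CUBIC)
    for it in items:
        p=((proj(info,it)-[crop[0],crop[2]]+.5)*k-.5).astype(int); n=len(p)//2
        cv2.polylines(im,[p[:n].reshape(-1,1,2)],True,(0,255,0),1); cv2.polylines(im,[p[n:].reshape(-1,1,2)],True,(0,0,255),1)
    cv2.imwrite(out,im)
E
python3 - <<'E'
from h import *
i=np.load("w1.npy",allow_pickle=True).item()
overlay("pics/w1.png",i,[box(.423,-.2518,21.4,.08,.04),box(.4568,-.1386,12,.05,.05)],"pics/o1.png",(160,330,75,230),4)
E
```

```text
(no output)
```

View pics/o1.png

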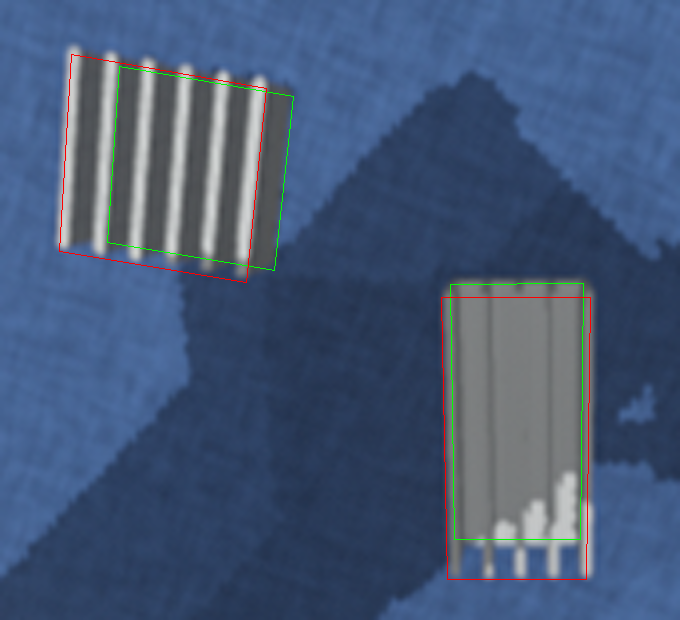

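The overlay agrees with the wrist picture to about 1 mm, both sinks lying about 1 px higher in the image. I'll grasp the long sink.

```bash
python3 -m creep '9 0.3 -0.2 6 0 0 0;9 0.3 -0.2 12 0 0 0;9 0.3 -0.2 18 0 0 0;9 0.3 -0.2 21.2 0 0 0;9 0.3 -0.2 21.2 0 0 0' 25; python3 -m creep '3 0 0 0 0 0 0;3 0 0 0 0 0 0;3 0 0 0 0 0 0;3 0 0 0 0 0 0;3 0 0 0 0 0 0' 25;python3 - <<'E'
from h import *
rows((.4242,-.2512,.036),np.radians(-68.6))
E
```

```text
clock: 1.9
position: [0.4225, -0.2509, 0.0348]
ee_rot: [-3.085, -0.58, 0.007]
force: [-0.5, 0.0, 0.1]
width: 0.981
gripper_force: 0.0
clock: 2.52
position: [0.4249, -0.2504, 0.037]
ee_rot: [3.087, 0.584, 0.001]
force: [-0.2, -1.0, -0.5]
width: 0.487
gripper_force: 0.0
pos [ 0.4249 -0.2504  0.037 ] yaw -68.6 shift [-0.1   0.05  0.1 ] turn [ 0. -0.  0.] t 2.525 q7 [ 0.52  0.52 -0.13  2.09  0.13  0.53 -0.9 ]
```

```bash
python3 -m creep '3 0 0 0 0 0 0;3 0 0 0 0 0 0;3 0 0 0 0 0 0' 25; python3 -m creep '3 0 0 -5 0 0 0;3 0 0 -10 0 0 0;3 0 0 -10 0 0 0;3 0 0 -10 0 0 0' 25;python3 - <<'E'
from h import *
rows((.55,-.10,.14),np.radians(80))
rows((.6455,.0040,.14),np.radians(84.8))
E
```

```text
clock: 2.9
position: [0.4249, -0.2505, 0.0369]
ee_rot: [3.087, 0.583, 0.0]
force: [-0.6, 0.7, 5.1]
width: 0.432
gripper_force: 25.0
clock: 3.4
position: [0.4242, -0.2501, 0.1361]
ee_rot: [-3.086, -0.583, 0.001]
force: [-0.9, 1.1, -2.0]
width: 0.43
gripper_force: 25.0
pos [ 0.4242 -0.2501  0.1361] yaw -68.6 shift [17.19 -9.39 -0.4 ] turn [-0.   0.  31.4] t 3.4 q7 [ 0.55  0.37 -0.16  2.01  0.08  0.77 -0.86]
pos [ 0.4242 -0.2501  0.1361] yaw -68.6 shift [ 29.88 -15.59  -0.4 ] turn [-0.   0.  26.6] t 3.4 q7 [ 0.55  0.37 -0.16  2.01  0.08  0.77 -0.86]
```

```bash
python3 -m creep '3 5 -4 -0.5 0 0 6;3 10 -8.5 -0.5 0 0 12;3 15 -13 -0.5 0 0 18;3 19 -17 -0.5 0 0 24;3 22.2 -19.5 -0.5 0 0 27.4' 25; python3 -m creep '3 0 0 0 0 0 0;3 0 0 0 0 0 0' 25;python3 - <<'E'
from h import *
rows((.6455,.0040,.14),np.radians(-96))
i=snap("wrist","pics/w2.png"); np.save("w2.npy",i,allow_pickle=True)
overlay("pics/w2.png",i,[box(.6461,.0038,-6,.09,.05,.01,.018),box(.6461,.0038,-6,.12,.10,0,.008)],"pics/o2.png",(130,430,40,300),2.5)
E
```

```text
clock: 4.03
position: [0.5597, 0.0155, 0.1396]
ee_rot: [-3.137, 0.164, 0.005]
force: [1.2, -0.2, -1.3]
width: 0.435
gripper_force: 25.0
clock: 4.28
position: [0.559, 0.0117, 0.1399]
ee_rot: [3.136, -0.163, -0.005]
force: [-0.4, -1.1, -1.2]
width: 0.437
gripper_force: 25.0
pos [0.559  0.0117 0.1399] yaw -96.0 shift [ 8.68 -0.13 -0.04] turn [0.1 0.2 0. ] t 4.275 q7 [-0.04  0.45 -0.1   1.85  0.06  0.84 -1.85]
```

View pics/o2.png

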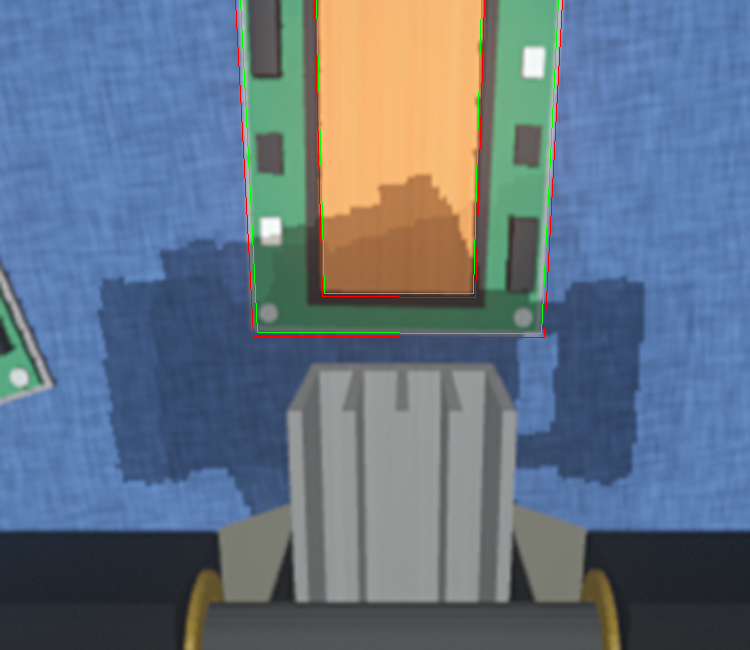

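Run:
```python
from h import *
i=np.load("w2.npy",allow_pickle=True).item()
p=(np.array([(290,408),(516,408),(313,368),(493,368)])+.5)/2.5-.5+[130,40]
w=np.r_[world(i,p[:2],.143),world(i,p[2:],.103)]
s=telemetry.observe();print(((w-s["position"])@R.from_rotvec(s["ee_rot"]).as_matrix()).round(4))
```

```text
[[ 0.0394 -0.0208 -0.0028]
 [ 0.0395  0.0188 -0.0028]
 [ 0.0378 -0.0212  0.0372]
 [ 0.0378  0.0192  0.0372]]
```

```bash
python3 -m creep '3 4.5 0 0 0 0 0;3 8.8 0 0 0.1 0.2 0;3 8.8 0 3 0.1 0.2 0;3 8.8 0 6 0.1 0.2 0;3 8.8 0 7.8 0.1 0.2 0' 25; python3 -m creep '3 0 0 0.5 0 0 0;3 0 0 1 0 0 0;3 0 0 1.3 0 0 0;3 0 0 1.4 0 0 0;3 0 0 1.4 0 0 0' 25;python3 - <<'E'
from h import *
rows((.6474,.0037,.047),np.radians(-96))
E
```

```text
clock: 4.95
position: [0.6463, 0.001, 0.0617]
ee_rot: [-3.137, 0.167, -0.001]
force: [0.2, 0.3, -2.0]
width: 0.435
gripper_force: 25.0
clock: 5.58
position: [0.648, 0.0031, 0.0501]
ee_rot: [-3.136, 0.164, -0.007]
force: [0.1, 0.5, -1.1]
width: 0.435
gripper_force: 25.0
pos [0.648  0.0031 0.0501] yaw -96.0 shift [-0.07 -0.05  0.31] turn [-0.1 -0.2  0. ] t 5.575 q7 [-0.03  0.68 -0.08  1.7   0.07  0.77 -1.82]
```

```bash
python3 -m creep '3 0 0 0.1 0 0 0;3 0 0 0.2 0 0 0;3 0 0 0.3 0 0 0;3 0 0 0.3 0 0 0' 25;  python3 -m creep '7 0 0 0 0 0 0;7 0 0 0 0 0 0;7 0 0 0 0 0 0;7 0 0 0 0 0 0' 25
```

```text
clock: 6.08
position: [0.6479, 0.0031, 0.047]
ee_rot: [-3.136, 0.164, -0.006]
force: [-0.5, -0.9, 2.7]
width: 0.44
gripper_force: 25.0
clock: 6.58
position: [0.6479, 0.003, 0.0467]
ee_rot: [-3.136, 0.164, -0.006]
force: [-0.4, 0.4, -0.3]
width: 0.754
gripper_force: 0.0
```

```bash
python3 -m creep '7 0 0 -3 0 0 0;7 0 0 -9 0 0 0;9 0 0 -14 0 0 0;9 0 0 -14 0 0 0' 25;python3 - <<'E'
from h import *
rows((.458,-.138,.19),np.radians(-78.5))
E
```

```text
clock: 7.08
position: [0.65, 0.0031, 0.1916]
ee_rot: [-3.135, 0.164, -0.019]
force: [-0.2, -0.6, -1.1]
width: 0.929
gripper_force: 0.0
pos [0.65   0.0031 0.1916] yaw -96.0 shift [-17.62  16.04  -0.1 ] turn [ -0.1  -0.7 -17.5] t 7.075 q7 [-0.03  0.52 -0.09  1.58  0.05  1.03 -1.81]
```

```bash
python3 -m creep '9 -4.5 4 0 0 0 -6;9 -9 8 0 0 0 -12;9 -13.5 12 0 0 0 -17.5;9 -17.6 16 0 0 -0.3 -17.5;9 -17.6 16 0 0 -0.3 -17.5' 25; python3 -m creep '9 0 0 0 0 0 0;9 0 0 0 0 0 0';python3 - <<'E'
from h import *
rows((.458,-.138,.036),np.radians(-78.5))
i=snap("wrist","pics/w3.png")
overlay("pics/w3.png",i,[box(.458,-.138,11.5,.05,.05)],"pics/o3.png",(190,390,110,260),3.5)
E
```

```text
clock: 7.7
position: [0.4516, -0.141, 0.1851]
ee_rot: [-3.126, -0.306, 0.007]
force: [0.5, -0.5, 0.6]
width: 0.978
gripper_force: 0.0
clock: 7.95
position: [0.4565, -0.1369, 0.1856]
ee_rot: [-3.124, -0.318, 0.002]
force: [0.1, 0.2, -0.0]
width: 0.978
gripper_force: 0.0
pos [ 0.4565 -0.1369  0.1856] yaw -78.4 shift [ 0.13  0.16 14.96] turn [-0.1  0.1  0.1] t 7.95 q7 [ 0.31  0.28 -0.16  1.99  0.05  0.88 -1.24]
```

View pics/o3.png

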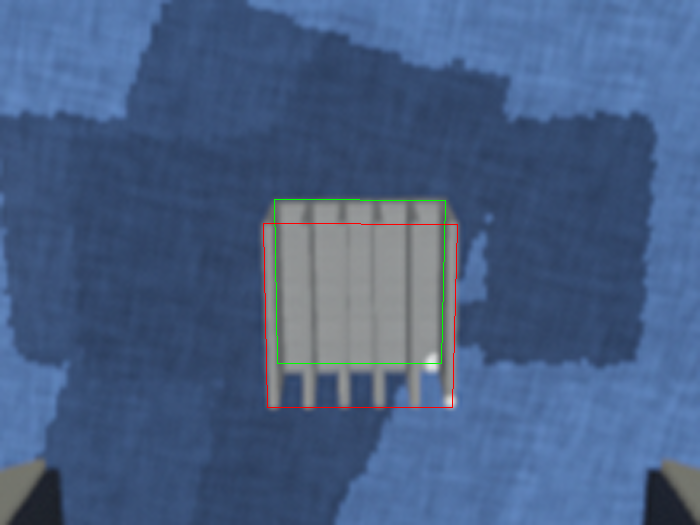

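The model fits the square sink exactly. I'll descend and grasp it.

```bash
python3 -m creep '9 0.1 0.2 5 0 0 0;9 0.1 0.2 10 0 0 0;9 0.1 0.2 14 0 0 0;9 0.1 0.2 14.9 0 0 0;4 0.1 0.2 14.9 0 0 0' 25; python3 -m creep '4 0 0 0 0 0 0;4 0 0 0 0 0 0;4 0 0 0 0 0 0;4 0 0 0 0 0 0;4 0 0 0 0 0 0' 25;python3 - <<'E'
from h import *
rows((.458,-.138,.036),np.radians(-78.5))
E
python3 -m creep '4 0 0 0 0 0 0;4 0 0 -5 0 0 0;4 0 0 -10 0 0 0;4 0 0 -12 0 0 0;4 0 0 -12 0 0 0' 25;python3 - <<'E'
from h import *
# square seat: x-axis of board ~ +11.3 deg, stop 86 mm short along x
a=np.radians(11.3)
rows((.629-.086*np.cos(a),.194-.086*np.sin(a),.156),a-np.pi/2)
E
```

```text
clock: 8.62
position: [0.4572, -0.1391, 0.037]
ee_rot: [-3.124, -0.316, 0.003]
force: [0.0, 1.0, 0.9]
width: 0.914
gripper_force: 0.0
clock: 9.25
position: [0.4571, -0.1396, 0.0374]
ee_rot: [-3.125, -0.315, 0.001]
force: [-1.1, 0.2, 8.0]
width: 0.546
gripper_force: 25.0
pos [ 0.4571 -0.1396  0.0374] yaw -78.5 shift [ 0.12 -0.14  0.14] turn [-0.1  0.   0. ] t 9.25 q7 [ 0.28  0.51 -0.12  2.13  0.12  0.51 -1.3 ]
clock: 9.88
position: [0.4578, -0.1399, 0.1581]
ee_rot: [-3.126, -0.315, -0.003]
force: [0.2, 0.4, -1.7]
width: 0.545
gripper_force: 25.0
pos [ 0.4578 -0.1399  0.1581] yaw -78.5 shift [ 14.83 -29.34   0.23] turn [ 0.  -0.1  0.2] t 9.875 q7 [ 0.31  0.31 -0.16  2.02  0.07  0.81 -1.25]
```

```bash
python3 -m creep '4 2.5 -5 0 0 0 0;4 5 -10 0 0 0 0;4 7.5 -15 0 0 0 0;4 10 -20 0 0 0 0;4 12.5 -25 0 0 0 0' 25; python3 -m creep '4 2.3 -4.3 0.2 0 0 0.2;4 2.3 -4.3 0.2 0 0 0.2;4 2.3 -4.3 0.2 0 0 0.2';python3 - <<'E'
from h import *
a=np.radians(11.3)
rows((.629,.194,.0474),a-np.pi/2)
i=snap("wrist","pics/w4.png"); np.save("w4.npy",i,allow_pickle=True)
overlay("pics/w4.png",i,[box(.629,.194,11.3,.06,.06,.01,.018),box(.629,.194,11.3,.12,.10,0,.008)],"pics/o4.png",(130,430,40,300),2.5)
E
```

```text
clock: 10.5
position: [0.529, 0.1317, 0.1552]
ee_rot: [-3.125, -0.315, 0.006]
force: [1.1, -0.1, -1.3]
width: 0.541
gripper_force: 25.0
clock: 10.88
position: [0.5426, 0.1762, 0.1533]
ee_rot: [3.126, 0.31, -0.007]
force: [-0.4, -0.8, -1.5]
width: 0.546
gripper_force: 25.0
pos [0.5426 0.1762 0.1533] yaw -78.7 shift [ 8.87 -0.05 10.55] turn [-0.   0.2  0. ] t 10.875 q7 [-0.24  0.46 -0.23  1.8   0.13  0.9  -1.9 ]
```

View pics/o4.png

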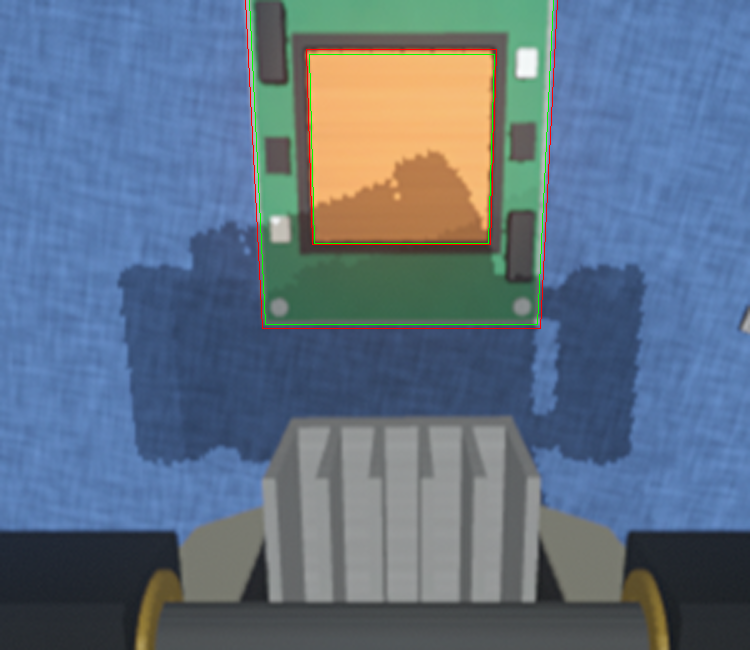

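```bash
python3 -m creep '4 4.5 0 0 0 0 0;4 8.8 0 0 0 0.2 0;4 8.8 0 3 0 0.2 0;4 8.8 0 6 0 0.2 0;4 8.8 0 8.8 0 0.2 0' 25; python3 -m creep '4 0 0 0.4 0 0 0;4 0 0 0.8 0 0 0;4 0 0 1.1 0 0 0;4 0 0 1.4 0 0 0;4 0 0 1.4 0 0 0' 25;python3 - <<'E'
from h import *
rows((.629,.194,.0474),np.radians(11.3-90))
E
```

```text
clock: 11.55
position: [0.6294, 0.192, 0.0654]
ee_rot: [-3.126, -0.306, -0.001]
force: [0.4, -0.4, -1.9]
width: 0.543
gripper_force: 25.0
clock: 12.18
position: [0.6297, 0.1944, 0.0531]
ee_rot: [-3.125, -0.309, -0.004]
force: [-0.4, -0.2, -1.1]
width: 0.544
gripper_force: 25.0
pos [0.6297 0.1944 0.0531] yaw -78.7 shift [-0.08  0.03  0.57] turn [-0.1 -0.1  0. ] t 12.175 q7 [-0.26  0.7  -0.19  1.66  0.17  0.8  -1.89]
```

```bash
python3 -m creep '4 -0.1 0 0.2 0 0 0;4 -0.1 0 0.35 0 0 0;4 -0.1 0 0.5 0 0 0;4 -0.1 0 0.58 0 0 0;4 -0.1 0 0.58 0 0 0' 25
```

```text
clock: 12.8
position: [0.6288, 0.1942, 0.0475]
ee_rot: [-3.125, -0.309, -0.003]
force: [-1.8, -0.6, 3.9]
width: 0.538
gripper_force: 25.0
```

```bash
python3 -m creep '8 0 0 0 0 0 0;8 0 0 0 0 0 0;8 0 0 0 0 0 0;8 0 0 0 0 0 0;8 0 0 -1 0 0 0' 25; python3 -m creep '9 0 0 -5 0 0 0;9 0 0 -10 0 0 0;9 0 0 -13 0 0 0;9 0 0 -13 0 0 0'
python3 - <<'E'
from h import *
rows((.453,.136,.185),np.radians(-80))
E
```

```text
clock: 13.42
position: [0.6281, 0.1939, 0.0567]
ee_rot: [-3.125, -0.309, -0.001]
force: [0.7, -1.1, 0.2]
width: 0.869
gripper_force: 0.0
clock: 13.92
position: [0.6301, 0.1947, 0.191]
ee_rot: [-3.123, -0.309, -0.013]
force: [0.5, -0.8, -0.2]
width: 0.979
gripper_force: 0.0
pos [0.6301 0.1947 0.191 ] yaw -78.7 shift [-18.52   2.29   0.44] turn [-0.1 -0.5  1.3] t 13.925 q7 [-0.24  0.55 -0.21  1.54  0.13  1.06 -1.86]
```

```bash
python3 -m creep '9 -5 0.6 0 0 0 0;9 -10 1.2 0 0 0 0;9 -15 1.8 0 0 0 0;9 -18.5 2.3 0 0 -0.3 1.3;9 -18.5 2.3 0 0 -0.3 1.3'; python3 -m creep '9 0 0 0 0 0 0;9 0 0 0 0 0 0';python3 - <<'E'
from h import *
rows((.453,.136,.036),np.radians(-80))
i=snap("wrist","pics/w5.png")
t=np.linspace(0,2*np.pi,40,endpoint=False)
C=lambda x,y,r,z0,z1:[(x+r*np.cos(a),y+r*np.sin(a),z) for z in(z0,z1) for a in t]
overlay("pics/w5.png",i,[C(.4525,.136,.025,0,.04)],"pics/o5.png",(130,430,60,280),2.6)
E
```

```text
clock: 14.55
position: [0.449, 0.1339, 0.1864]
ee_rot: [3.129, 0.274, -0.008]
force: [1.0, 0.1, 0.4]
width: 0.978
gripper_force: 0.0
clock: 14.8
position: [0.4524, 0.1355, 0.1866]
ee_rot: [-3.128, -0.274, 0.005]
force: [0.7, -0.2, -0.1]
width: 0.984
gripper_force: 0.0
pos [0.4524 0.1355 0.1866] yaw -80.0 shift [ 1.000e-01 -1.000e-02  1.505e+01] turn [-0.1  0.2  0. ] t 14.8 q7 [-0.19  0.28 -0.25  2.    0.09  0.88 -1.89]
```

View pics/o5.png

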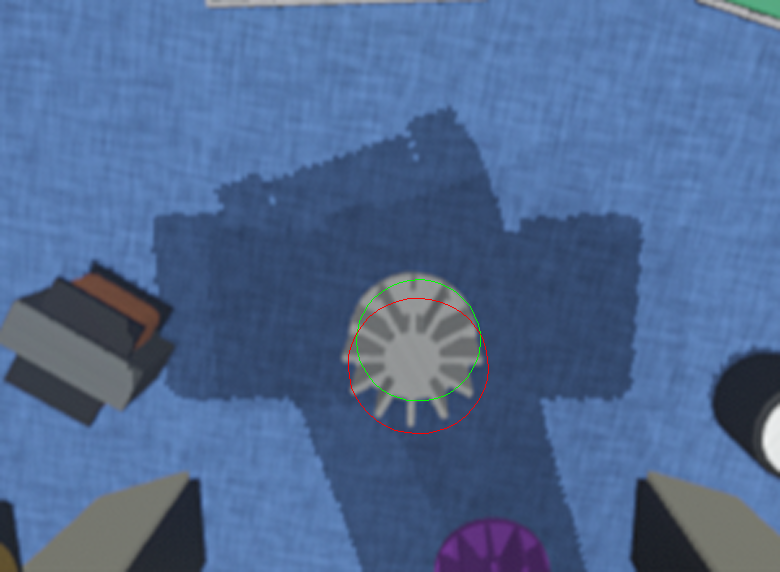

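```bash
python3 -m creep '7.8 0.2 -0.2 5 0 0 0;7.8 0.2 -0.2 10 0 0 0;7.8 0.2 -0.2 14 0 0 0;7.8 0.2 -0.2 15 0 0 0;4 0.2 -0.2 15 0 0 0' 25; python3 -m creep '4 0 0 0 0 0 0;4 0 0 0 0 0 0;4 0 0 0 0 0 0;4 0 0 0 0 0 0' 25;python3 - <<'E'
from h import *
rows((.4542,.1384,.036),np.radians(-80))
E
python3 -m creep '4 0 0 0 0 0 0;4 0 0 -5 0 0 0;4 0 0 -10 0 0 0;4 0 0 -15 0 0 0;4 0 0 -15 0 0 0' 25;python3 - <<'E'
from h import *
rows((.55,-.20,.19),np.radians(-90))
E
```

```text
clock: 15.48
position: [0.453, 0.1378, 0.0367]
ee_rot: [-3.129, -0.274, 0.006]
force: [-0.0, -0.0, 0.9]
width: 0.787
gripper_force: 0.0
clock: 15.98
position: [0.4535, 0.1378, 0.0378]
ee_rot: [-3.128, -0.274, 0.002]
force: [-0.9, -0.2, 8.4]
width: 0.543
gripper_force: 25.0
pos [0.4535 0.1378 0.0378] yaw -80.0 shift [ 0.08 -0.05  0.18] turn [-0.1  0.1 -0. ] t 15.975 q7 [-0.25  0.51 -0.2   2.13  0.19  0.52 -1.99]
clock: 16.6
position: [0.4553, 0.1383, 0.1906]
ee_rot: [-3.127, -0.273, -0.007]
force: [0.3, -0.6, -0.7]
width: 0.537
gripper_force: 25.0
pos [0.4553 0.1383 0.1906] yaw -80.0 shift [ 3.460e+00  3.496e+01 -1.000e-02] turn [-0.2 -0.3 10. ] t 16.6 q7 [-0.19  0.27 -0.27  1.99  0.09  0.89 -1.9 ]
```

```bash
python3 -m creep '4 0.5 5.5 0 0 0 2;4 1 11 0 0 0 4;4 1.5 16.5 0 0 0 6;4 2.5 22 0 0 0 8;4 3.2 27.5 0 0 0 10' 25; python3 -m creep '4 1.5 7.5 1 0 0 0;4 1.5 7.5 2 0 0 0;4 1.5 7.5 3.5 0 0 0;4 1.5 7.5 3.5 0 0 0';python3 - <<'E'
from h import *
rows((.6377,-.2014,.0478),np.radians(-90))
i=snap("wrist","pics/w6.png"); np.save("w6.npy",i,allow_pickle=True)
t=np.linspace(0,2*np.pi,40,endpoint=False)
C=lambda x,y,r,z0,z1:[(x+r*np.cos(a),y+r*np.sin(a),z) for z in(z0,z1) for a in t]
s=telemetry.observe();A=R.from_rotvec(s["ee_rot"]).as_matrix()
S=[s["position"]+A@[.025*np.cos(a),.025*np.sin(a),z] for z in(.0378,-.0022) for a in t]
overlay("pics/w6.png",i,[C(.6377,-.2014,.03,.01,.018),box(.637,-.2014,-20,.12,.10,0,.008),S],"pics/o6.png",(130,430,40,300),2.5)
E
```

```text
clock: 17.23
position: [0.5323, -0.1295, 0.1853]
ee_rot: [-3.141, 0.001, 0.007]
force: [1.0, 0.0, -2.3]
width: 0.539
gripper_force: 25.0
clock: 17.73
position: [0.5461, -0.2002, 0.1491]
ee_rot: [-3.139, -0.004, 0.011]
force: [0.3, 0.3, -1.0]
width: 0.538
gripper_force: 25.0
pos [ 0.5461 -0.2002  0.1491] yaw -89.9 shift [ 9.23  0.17 10.07] turn [-0.2  0.4  0.1] t 17.725 q7 [ 0.32  0.47 -0.08  1.79  0.05  0.89 -1.35]
```

View pics/o6.png

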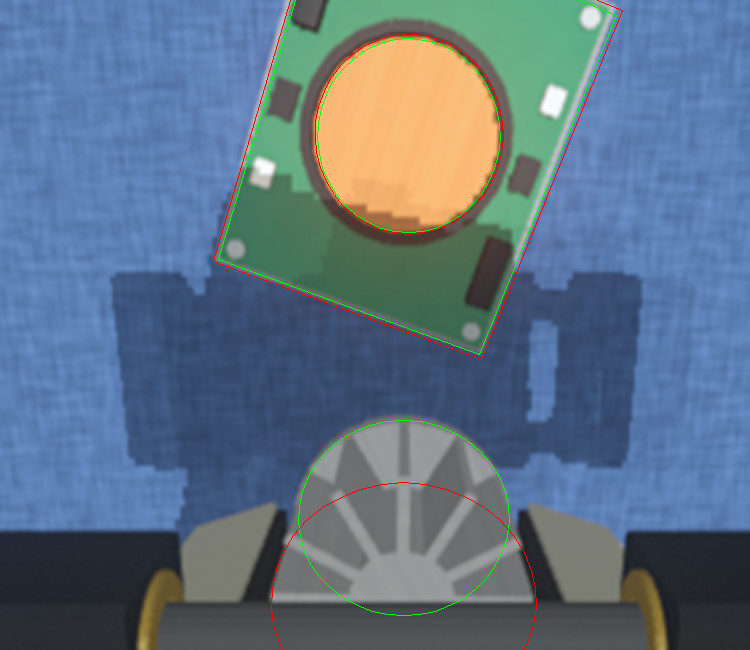

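```bash
python3 -m creep '4 4.5 0.1 0 0 0 0;4 9.2 0.2 0 -0.2 0.4 0;4 9.2 0.2 3 -0.2 0.4 0;4 9.2 0.2 6 -0.2 0.4 0;4 9.2 0.2 8.3 -0.2 0.4 0' 25; python3 -m creep '4 0 0 0.4 0 0 0;4 0 0 0.8 0 0 0;4 0 0 1.1 0 0 0;4 0 0 1.3 0 0 0;4 0 0 1.3 0 0 0' 25;python3 - <<'E'
from h import *
rows((.6377,-.2014,.0478),np.radians(-90))
E
```

```text
clock: 18.4
position: [0.6393, -0.2023, 0.0671]
ee_rot: [3.14, 0.004, 0.006]
force: [0.4, -0.4, -0.2]
width: 0.542
gripper_force: 25.0
clock: 19.02
position: [0.6392, -0.2047, 0.0551]
ee_rot: [3.139, 0.0, 0.006]
force: [0.3, 1.2, -1.2]
width: 0.536
gripper_force: 25.0
pos [ 0.6392 -0.2047  0.0551] yaw -90.0 shift [-0.16 -0.33  0.73] turn [ 0.2 -0.2  0. ] t 19.025 q7 [ 0.27  0.7  -0.07  1.63  0.06  0.81 -1.39]
```

```bash
python3 -m creep '4 -0.15 -0.3 0 0.2 -0.2 0;4 -0.15 -0.3 0.2 0.2 -0.2 0;4 -0.15 -0.3 0.4 0.2 -0.2 0;4 -0.15 -0.3 0.6 0.2 -0.2 0;4 -0.15 -0.3 0.74 0.2 -0.2 0' 25; python3 -m creep '4 0 0 0 0 0 0;4 0 0 0 0 0 0'
```

```text
clock: 19.65
position: [0.6376, -0.2018, 0.0479]
ee_rot: [-3.141, -0.0, -0.0]
force: [-4.8, 0.3, 14.8]
width: 0.538
gripper_force: 25.0
clock: 19.9
position: [0.6376, -0.2018, 0.0479]
ee_rot: [-3.141, -0.0, -0.0]
force: [-2.5, 0.3, 4.6]
width: 0.54
gripper_force: 25.0
```

On the seat. I'll release and move clear.

```bash
python3 -m creep '8 0 0 0 0 0 0;8 0 0 0 0 0 0;8 0 0 0 0 0 0;8 0 0 0 0 0 0;8 0 0 -1 0 0 0' 25; python3 -m creep '9 0 0 -5 0 0 0;9 0 0 -10 0 0 0;9 -4 0 -14 0 0 0;9 -8 0 -16 0 0 0;9 -12 0 -16 0 0 0';python3 -m creep '9 -6 0 0 0 0 0;9 -12 0 0 0 0 0;9 -15 0 0 0 0 0'
python3 - <<'E'
from h import *
i=snap("top","pics/t2.png")
t=np.linspace(0,2*np.pi,40,endpoint=False)
C=lambda x,y,r,z0,z1:[(x+r*np.cos(a),y+r*np.sin(a),z) for z in(z0,z1) for a in t]
overlay("pics/t2.png",i,[box(.6461,.0038,-6,.08,.04,.01,.05),box(.629,.194,11.3,.05,.05,.01,.05),C(.6377,-.2014,.025,.01,.05)],"pics/o7.png",(195,395,140,280),4)
print(telemetry.observe()["clock"])
E
```

```text
clock: 20.52
position: [0.6371, -0.2016, 0.0569]
ee_rot: [-3.14, -0.0, 0.002]
force: [0.5, 0.8, -0.3]
width: 0.87
gripper_force: 0.0
clock: 21.15
position: [0.5176, -0.2022, 0.2201]
ee_rot: [3.141, 0.0, 0.007]
force: [-0.2, -0.9, -0.6]
width: 0.98
gripper_force: 0.0
clock: 21.52
position: [0.3645, -0.2019, 0.2179]
ee_rot: [-3.141, 0.002, -0.0]
force: [0.3, 0.5, -0.2]
width: 0.977
gripper_force: 0.0
21.575
```

View pics/o7.png

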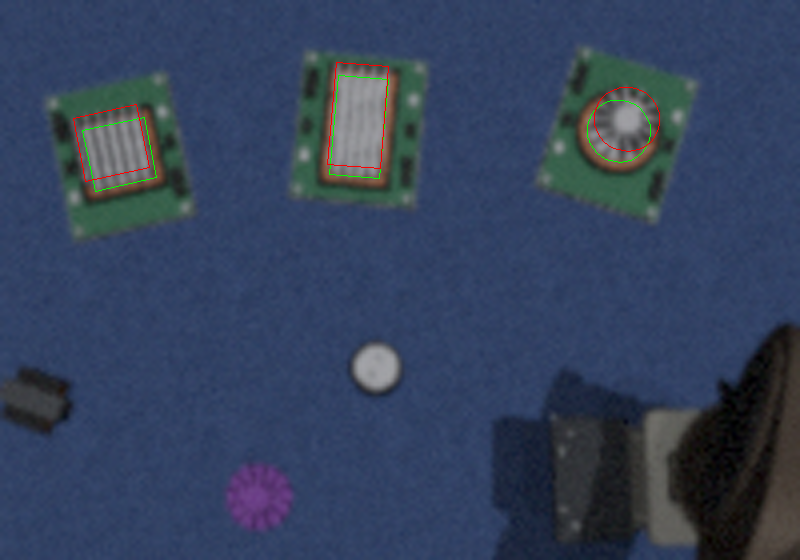

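All three sinks sit inside their frames at the predicted places, and the transformer (37,400) and capacitor (377,368) have not moved.

```bash
python3 -m creep '9 0 0 0 0 0 0;9 0 0 0 0 0 0;9 0 0 0 0 0 0' >/dev/null; python3 -c "
from cell import job; print(job.sign_off())"
```

```text
the job is handed in; nothing more can be done
None
```

The three heat sinks are on the seats of their matching boards and released, and the job is handed in at about 22 s; the final top view shows all three inside their frames, but the sign-off gave no verdict and I did not check the multimeter and screwdriver in that view.

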